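Feed one blank and park it

TASK

Press the feeder's plunger all the way down once and let it spring back, so that a single brass blank comes out into the tray. Then push that blank sideways along the tray with a fingertip, without picking it up, until it lies on the round rubber seat against the end of the tray. Leave the blanks in the magazine, and the things lying about, where they are.

Things in the scene. Friction and masses are not known exactly. Their poses are not given: they have to be found in the camera images.
- feeder: Blank feeder fixed to the bench: grey-painted base 10 mm thick, wide tray on the robot's side, square steel magazine and plunger housing behind. Origin on the bench under the tray's centre; x points from the tray to the magazine, y along the tray, z up. Magazine: x 37 to 83, y -24 to 24, up to z = 56 mm. Housing: x 92 to 138, y -21 to 21, up to z = 63 mm with its collar.
- outlet (a point): Middle of the tray floor (feeder x = 0, y = 0, 10 mm above the bench), where the blank comes to lie, within about 6 mm, after a full press. The floor is 218 mm long (feeder y -109 to 109) and 45 mm wide (x -22 to 23). Fences along front and rear (rear one open at the outlet, y within 20 mm) stand 3 mm above the floor, those at the two ends 6 mm.
- magazine (a point): Point on the floor under the stack, on the magazine's axis, 60 mm behind the middle of the tray.
- plunger (a joint): Plunger travel in m: 0 up, 0.024 fully down. It moves straight down against a spring (6 N at the top, 10 N at the bottom, up to about 4 N more while feeding) and springs back when let go. It drives a thin blade 60 mm forward at full travel, which pushes the lowest blank out of the magazine into the tray; every full press feeds another blank.
- plunger_top (a point): Centre of the flat top of the plunger's round black cap (32 mm across), 115 mm behind the middle of the tray, 90 mm above the bench when up. The point moves down with the cap.
- blank_0: The lowest of the four alike brass discs in the magazine at the start, the one that is fed: 36 mm across, 7 mm thick, about 45 g. Origin at the centre of its underside, z along its axis.
- blank_1: Second brass disc from below in the magazine, same size, origin at the centre of its underside. Stays in the magazine.
- blank_2: Third brass disc from below, the same. Stays in the magazine.
- blank_3: Topmost brass disc, the same. Stays in the magazine.
- seat: Round dark rubber seat, 39 mm across, let in flush with the tray floor at one end of the tray, 90 mm from its middle; at the left or the right end. Origin at its centre on the tray floor. A blank that touches the tray's end fence is within 2 mm of it along the tray.
- plug: Flat steel block 42 mm x 34 mm along the tray, 6 mm high (two screw heads on it, 2 mm higher), fixed over the other end of the tray. Origin at the centre of its underside, 90 mm from the tray's middle.
- spool: Bystander: standing spool of thread, 40 mm across, 60 mm high, on the feeder's base right of the magazine. Origin at the centre of its underside.
- clip: Bystander: binder clip, 24x32x40 mm, on the feeder's base left of the magazine. Origin at the centre of its underside.
- awl: Bystander: awl lying in front of the feeder, 145 mm long, 24 mm thick. Origin at the centre of its underside.
- wax: Bystander: block of beeswax 37x53x20 mm, left of the feeder. Origin at the centre of its underside.
- slicker: Bystander: turned wooden edge slicker lying right of the feeder, 118 mm long, 26 mm thick. Origin at the centre of its underside.

How it is judged (in metres and radians):
On the way, in this order (a step that is already met when the one before it is completed fails the run):
1. the plunger is pressed fully down (value of joint plunger above 0.021 m).
2. the plunger is up again and one blank lies out in the tray (value of joint plunger below 0.003 m and x of blank_0 in the frame of feeder below 0.015 m and horizontal distance between blank_0 and seat above 0.03 m), for 0.2 s.
At the end, for the whole second after the job is handed in: The fed blank lies flat and still in the tray, its centre within 10 mm of the seat's; the plunger is up (within 3 mm), and the three other blanks are in the magazine (within 6 mm of its axis) (horizontal distance between blank_0 and seat below 0.01 m and height (world z) of blank_0 below 0.0125 m and angle between blank_0's own z axis and vertical below 0.1 rad and linear speed of blank_0 below 0.01 m/s and value of joint plunger below 0.003 m and horizontal distance between each of blank_1, blank_2, blank_3 and magazine below 0.006 m); the robot touches nothing.
It fails at once if a second blank is fed or taken from the magazine (horizontal distance between any of blank_1, blank_2, blank_3 and magazine above 0.012 m or height (world z) of blank_1 above 0.027 m or height (world z) of blank_2 above 0.034 m or height (world z) of blank_3 above 0.041 m).
It fails at once if the fed blank is lifted more than 8 mm off the tray (height (world z) of blank_0 above 0.018 m).
It fails at once if a bystander is moved more than 20 mm (distance of any of spool, clip, awl, wax, slicker from where it was at the start of the episode above 0.02 m).
It also fails if it takes over 42 s, if anything falls off the work surface, if the arm or the gripper's body presses on something with over 40 N, if the wrist force passes 120 N, or if a joint passes its speed limit or range.

ROBOT

A 6-joint arm with a two-finger parallel gripper is mounted at the origin on a cart in front of the work surface, level with it; the furniture and walls round the work are solid. World frame = base frame: x ahead of the robot, y to its left, z up, the work surface at z = 0. Lengths are in m, angles in degrees, forces in N, time in s.
With the tool pointing down it reaches from about 0.375 to 0.9 m from the base axis. Payload 3.1 kg.
Tool frame: the origin (TCP) lies between the finger pads; the fingertips stand 22 mm ahead of it and the grasp point (between the pads) lies 3 mm ahead of it (bot.tip_extent is the distance from the TCP to the fingertips, in m); y points along the fingers, z is the direction in which the jaws open and shut, and the axes are right-handed (so a half turn about y gives the same grasp; the last joint's range is limited). The gripper opens to 87 mm and grips with 3 to 60 N. Pads are 19 mm wide; open, the fingers measure 117 mm over their backs; the gripper's body (75 mm by 190 mm) begins 51 mm behind the grasp point.
Start: joints at [59.674, 30.224, 82.088, -0, 67.689, -10.227], TCP at [0.215, 0.587, 0.245] pointing down, gripper open.
Joint ranges: [-176.69, 176.69], [-43.24, 126.21], [12.49, 139.97], [-82, 262], [0, 151.66], [-163.58, 163.58]. Speed limits (degrees/s): [159.86, 159.86, 180, 180, 180, 180].

INTERFACE

Orientations are given as a 3x3 rotation matrix whose columns are the frame's x, y, z axes.
In Python, from rig import bot, eyes, models gives the robot as it stands. The module is installed in compiled form; this text tells all that it offers.
- The arm moves only by the tool arm_command, never from a script. Its arguments are lists of equal length, an entry for each row: "translation": the shift along the tool's x, y, z each as a share of 0.08 m, from -1 to 1, a list of three; "rotation": the turn, a rotation vector about the tool's x, y, z each as a share of 60 degrees, from -1 to 1, a list of three; "grip": the closure, from -1 (fully open) to 1 (shut), so that 0 is half open. In form: {"translation": [[x, y, z], ...], "rotation": [[rx, ry, rz], ...], "grip": [grip, ...]}. A call has 1 to 5 rows; each row is the pose to reach, as a shift and turn from the pose commanded when the call began, along the tool's axes at that moment; what a row does not reach only later rows make up. A row lasts 1/10 s, in which the tool goes at most 50 mm and 8.59 degrees, less where a joint would pass 70% of its speed; a pose out of reach is approached as far as the arm can. A call with a number of a shift or a turn outside -1 to 1 is refused whole. A call with a gripper value outside its range is refused whole. The fingers move at their own pace and stop on an object; the grip force is fixed at half the most. Time passes only in rows, so rows that repeat a pose let the fingers close. It gives the time, the measured TCP pose, the force and the opening at its end, in the units of the state.
- bot.read_state(): the state, without advancing time (a new reading comes with each control period).
- eyes.capture(name): name is "scene" or "side" or "wrist"; returns a dict with "image" (400x640x3 uint8, blue, green, red), "mtx" (3x3 intrinsics, pixels), "rvec" (rotation vector, rad) and "tvec" (3), from world to camera coordinates, as OpenCV has them; the wrist camera has in their place "hand_eye" (4x4, takes a point from camera to tool coordinates, whose origin is the TCP and whose axes are the tool frame's). Camera axes: x right, y down, z forward; pixel columns grow to the right and rows downward; lengths in m; the calibration is good to about 2 mm. A picture is of the moment at which its call begins: read the wrist's pose just before it. There is no depth.
- bot.hand_in(): hands the job in, once; it reports no verdict.
Trained networks look in the newest picture that a camera, given by its name, has taken for a name from the list of things; names that differ only in an ending like _2 or _b are one class to them, and where a whole thing is asked for, a point or a joint stands for the part that bears it (a point fixed in the world has none). Each returns a list of dicts, best first, with "conf" (0 to 1); they miss things now and then, are a little off and sometimes report something else, mostly with a low value. They report only what shows in the picture. A call takes as long as a camera call.
- models.recognise(camera, thing): "extent" ([left, top, right, bottom] as shares, 0 to 1, of the picture: columns of its width, rows of its height, round what is visible of it).
- models.spot_point(camera, thing): "point" ([column, row] as shares, 0 to 1, of the picture: columns of its width, rows of its height: a listed point, or the origin of a listed thing).
The state is a dict: "time_s": time; "joint_positions": joint angles; "qvel": joint speeds; "tau": joint torques, N m; "position": TCP position; "tcp_rot": TCP orientation; "force": force on the tool from outside, world axes, zero at the start; "moment": the same for the moment, N m; "opening": opening from 0.0 (shut) to 1.0 (fully open).
Only numpy, scipy, OpenCV 4.12 (cv2) and the standard library are available. Lean on these libraries where they do the work, as an engineer would, in place of code of your own. Each camera call takes 0.05 s, during which the arm holds its last target. There are 200 camera calls.

## Working session

There is one attempt and no reset: what is moved stays moved. The work goes in short steps, Python scripts to look and compute and a tool call to move; the robot and the scene stay as the last step left them, time stands still between calls to the robot, and variables do not carry over. Pictures are saved under pics/ and viewed, about 8 in all and at most 12, crops included, and the job is handed in when it is done.

Besides the shell and the picture viewer there is one more tool, called after ">>>" as name(argument=value, ...) on one line, values as JSON. arm_command: Moves the arm, as the interface text tells. Shift numbers are shares of 0.08 m and turn numbers shares of 60 degrees, none past 1 either way. Its arguments: {"type":"object","properties":{"translation":{"type":"array"},"rotation":{"type":"array"},"grip":{"type":"array"}},"required":["translation","rotation","grip"]}

```bash
mkdir -p pics; cat > h.py <<'E'
import numpy as np, cv2
from rig import bot, eyes, models
def ray(c,uv):
    R=cv2.Rodrigues(np.array(c["rvec"],float))[0];t=np.array(c["tvec"],float).ravel()
    K=np.array(c["mtx"]);d=R.T@np.linalg.inv(K)@np.array([uv[0],uv[1],1.]);return -R.T@t,d
def onz(c,uv,z):
    o,d=ray(c,uv);return o+d*(z-o[2])/d[2]
def proj(c,P):
    return cv2.projectPoints(np.array(P,float).reshape(-1,3),np.array(c["rvec"],float),np.array(c["tvec"],float),np.array(c["mtx"],float),None)[0].reshape(-1,2)
E
python3 - <<'E'
from h import *
Z={"outlet":.01,"plunger_top":.09,"seat":.01,"plug":.01,"magazine":.01,"feeder":0,"spool":.01,"clip":.01,"awl":0,"wax":0,"slicker":0}
s=bot.read_state();print(s["time_s"],s["position"],np.round(s["tcp_rot"],3).tolist(),s["opening"])
for cam in("scene","side"):
    c=eyes.capture(cam);cv2.imwrite(f"pics/{cam}0.png",c["image"])
    for k,z in Z.items():
        for r in models.spot_point(cam,k)[:1]:
            uv=np.array(r["point"])*[640,400];print(cam,k,round(r["conf"],2),uv.round(0),onz(c,uv,z).round(4))
print(bot.read_state()["time_s"])
E
```

```text
0.0 [0.21438306 0.58633946 0.24358294] [[0.939, -0.001, 0.344], [-0.344, -0.002, 0.939], [-0.0, -1.0, -0.002]] 1.0013208260936346
scene outlet 0.91 [314. 216.] [0.4885 0.1119 0.01  ]
scene plunger_top 0.49 [361. 186.] [0.5958 0.0687 0.09  ]
scene seat 0.58 [309. 191.] [0.5271 0.1972 0.01  ]
scene plug 0.65 [235. 185.] [0.3716 0.3338 0.01  ]
scene magazine 0.71 [343. 216.] [0.5487 0.0735 0.01  ]
scene feeder 0.83 [313. 222.] [ 0.4813  0.1038 -0.    ]
scene spool 0.92 [358. 237.] [ 0.5384 -0.0039  0.01  ]
scene clip 0.57 [323. 247.] [0.4527 0.0163 0.01  ]
scene awl 0.71 [249. 217.] [0.3546 0.2073 0.    ]
scene wax 0.63 [341. 208.] [0.5674 0.1067 0.    ]
scene slicker 0.71 [442. 278.] [ 0.623  -0.1901  0.    ]
side outlet 0.86 [325. 215.] [0.499  0.1003 0.01  ]
side plunger_top 0.49 [371. 189.] [0.5978 0.0505 0.09  ]
side seat 0.46 [318. 195.] [0.5224 0.1782 0.01  ]
side plug 0.46 [327. 244.] [0.4556 0.0096 0.01  ]
side magazine 0.9 [347. 213.] [0.5523 0.0812 0.01  ]
side feeder 0.77 [321. 217.] [0.4946 0.1087 0.    ]
side spool 0.67 [357. 236.] [ 0.5305 -0.0009  0.01  ]
side clip 0.59 [355. 192.] [0.6133 0.1437 0.01  ]
side awl 0.81 [254. 218.] [0.3451 0.1888 0.    ]
side wax 0.54 [246. 182.] [0.3784 0.3379 0.    ]
side slicker 0.86 [438. 280.] [ 0.6152 -0.1871  0.    ]
1.2
```

View pics/scene0.png

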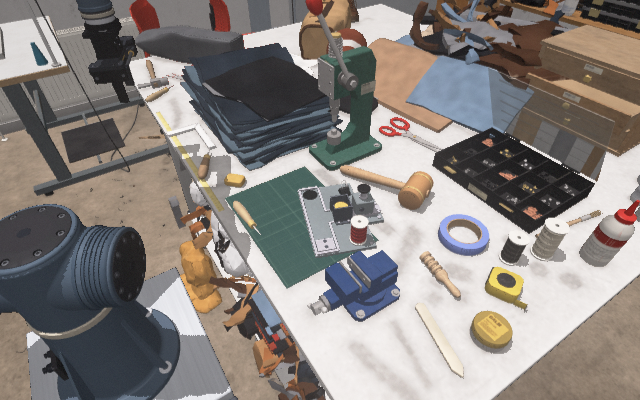

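View pics/side0.png

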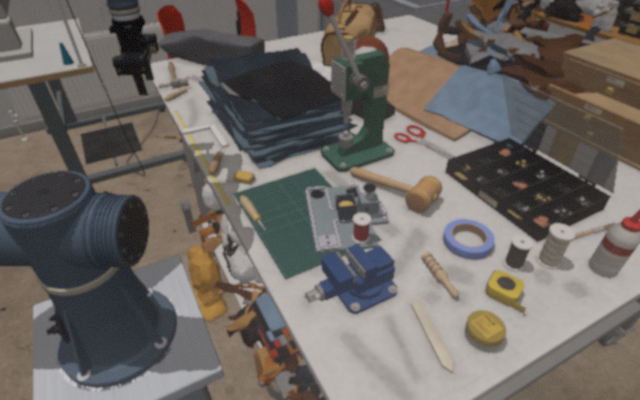

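The scene picture shows the feeder at about (340, 215) px, with the tray on its left side and the red spool at (358, 232). Both of the tray's ends are too small to tell apart, so I'll enlarge it.

```bash
python3 -c "
import cv2
i=cv2.imread('pics/scene0.png')[165:270,280:400];cv2.imwrite('pics/crop0.png',cv2.resize(i,None,fx=6,fy=5.7,interpolation=cv2.INTER_CUBIC))"
```

```text
(no output)
```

View pics/crop0.png

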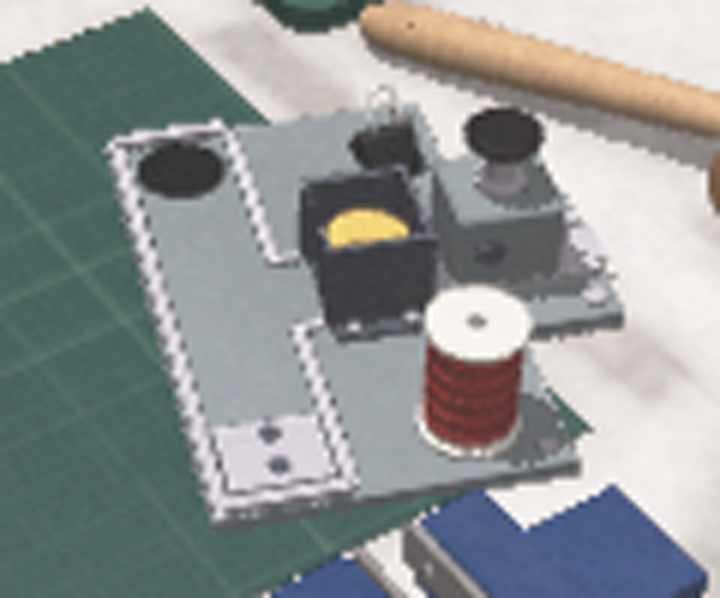

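Seat is at the left (+y) end at crop (180,170), i.e. (310, 195) px. The plug is at the right end and the cap is at (364, 189) px. Next I'll fit the feeder pose.

```bash
cat > fit.py <<'E'
from h import *
from scipy.optimize import least_squares
def W(p,P):
    c,s=np.cos(p[2]),np.sin(p[2]);P=np.atleast_2d(P)/1000.
    return np.c_[p[0]+c*P[:,0]-s*P[:,1],p[1]+s*P[:,0]+c*P[:,1],P[:,2]]
E
python3 - <<'E'
from fit import *
c=eyes.capture("scene")
P=np.array([[0,90,10],[0,-90,16],[115,0,90],[60,0,56],[37,24,56],[37,-24,56],[83,-24,56],[83,24,56]],float)
uv=np.array([[180,170],[275,455],[503,135],[368,208],[302,182],[322,245],[437,240],[403,170]])/[6,5.7]+[280,165]
f=lambda p:(proj(c,W(p,P))-uv).ravel()
r=least_squares(f,[.49,.11,-.5]);p=r.x
print(p,np.degrees(p[2]),f(p).reshape(-1,2).round(1).tolist())
for n,q in dict(outlet=[0,0,10],cap=[115,0,90],seat=[0,90,10],spool=[60,-60,10]).items(): print(n,W(p,q).round(4))
o,d=ray(c,[0,0]);print("cam",o)
print(c["mtx"])
s=bot.read_state();cw=eyes.capture("wrist");print(np.round(cw["hand_eye"],3).tolist())
E
```

```text
[ 0.48926005  0.09913606 -0.36098189] -20.68273861842659 [[0.1, 0.3], [-0.7, -0.3], [0.2, -0.9], [-0.2, 0.2], [-0.7, -0.3], [0.6, 2.0], [0.2, -0.1], [0.6, -1.0]]
outlet [[0.4893 0.0991 0.01  ]]
cap [[0.5968 0.0585 0.09  ]]
seat [[0.521  0.1833 0.01  ]]
spool [[0.5242 0.0218 0.01  ]]
cam [ 0.13636407 -0.47299891  0.69743835]
[[388.06620523   0.         314.52084223]
 [  0.         388.06620523 198.37833762]
 [  0.           0.           1.        ]]
[[-0.0, 0.965, 0.263, -0.072], [0.001, -0.263, 0.965, -0.14], [1.0, 0.001, -0.001, 0.0], [0.0, 0.0, 0.0, 1.0]]
```

```bash
python3 - <<'E'
from h import *
c=eyes.capture("scene")
for n,q in dict(base_nearleft=(310,158),base_front=(322,168),base_right=(381,152),wax=(235,181),handlehead=(415,205),hnd=(342,170)).items(): print(n,onz(c,q,0.0).round(3))
E
```

```text
base_nearleft [0.614 0.334 0.   ]
base_front [0.617 0.274 0.   ]
base_right [0.809 0.24  0.   ]
wax [0.382 0.36  0.   ]
handlehead [0.733 0.011 0.   ]
hnd [0.66  0.234 0.   ]
```

>>> arm_command(translation=[[0.97,0,-0.756],[0.97,0,-0.756]], rotation=[[0,0,0],[0,0,0]], grip=[1,1])

```text
time_s: 1.55
position: [0.2668, 0.5032, 0.2444]
tcp_rot: [[0.94, 0.001, 0.341], [-0.341, 0.0, 0.94], [0.001, -1.0, 0.0]]
force: [1.3, -0.7, 0.2]
opening: 0.894
```

>>> arm_command(translation=[[0.97,0,-0.756],[0.97,0,-0.756]], rotation=[[0,0,0],[0,0,0]], grip=[1,1])

```text
time_s: 1.75
position: [0.3196, 0.4185, 0.2447]
tcp_rot: [[0.939, 0.001, 0.343], [-0.343, 0.0, 0.939], [0.0, -1.0, 0.0]]
force: [0.2, -0.3, -0.0]
opening: 0.724
```

>>> arm_command(translation=[[0.97,0,-0.756],[0.97,0,-0.756]], rotation=[[0,0,0],[0,0,0]], grip=[1,1])

```text
time_s: 1.95
position: [0.3719, 0.3349, 0.2448]
tcp_rot: [[0.939, 0.001, 0.343], [-0.343, 0.0, 0.939], [0.001, -1.0, 0.001]]
force: [0.4, -0.3, 0.3]
opening: 0.537
```

>>> arm_command(translation=[[0.97,0,-0.756],[0.97,0,-0.756]], rotation=[[0,0,0],[0,0,0]], grip=[1,1])

```text
time_s: 2.15
position: [0.4241, 0.2513, 0.2449]
tcp_rot: [[0.939, 0.001, 0.344], [-0.344, 0.0, 0.939], [0.001, -1.0, 0.001]]
force: [0.8, 0.5, 0.0]
opening: 0.357
```

>>> arm_command(translation=[[0.97,0,-0.756],[0.97,0,-0.756]], rotation=[[0,0,0],[0,0,0]], grip=[1,1])

```text
time_s: 2.35
position: [0.4762, 0.1677, 0.2449]
tcp_rot: [[0.939, 0.001, 0.344], [-0.344, 0.0, 0.939], [0.001, -1.0, 0.0]]
force: [1.0, 0.4, 0.7]
opening: 0.177
```

>>> arm_command(translation=[[0.97,0,-0.756],[0.97,0,-0.756],[0.97,0,-0.756],[0.97,0,-0.756]], rotation=[[0,0,0],[0,0,0],[0,0,0],[0,0,0]], grip=[1,1,1,1])

```text
time_s: 2.75
position: [0.5277, 0.085, 0.2444]
tcp_rot: [[0.938, -0.001, 0.346], [-0.346, 0.0, 0.938], [-0.001, -1.0, 0.0]]
force: [-1.4, 0.6, -1.0]
opening: 0.009
```

```bash
cat >> fit.py <<'E'
def wrist():
    s=bot.read_state();c=eyes.capture("wrist");T=np.eye(4);T[:3,:3]=s["tcp_rot"];T[:3,3]=s["position"]
    V=np.linalg.inv(T@np.array(c["hand_eye"]));c["rvec"]=cv2.Rodrigues(V[:3,:3])[0];c["tvec"]=V[:3,3]
    return c,s
E
python3 - <<'E'
from fit import *
c,s=wrist();np.savez("w1.npz",rvec=c["rvec"],tvec=c["tvec"],mtx=c["mtx"]);cv2.imwrite("pics/w1.png",c["image"]);print(s["time_s"],s["position"])
p=[.4893,.0991,-.361]
for k,P in dict(outlet=[0,0,10],seat=[0,90,10],plug=[0,-90,10],plunger_top=[115,0,90]).items():
    r=models.spot_point("wrist",k)
    print(k,proj(c,W(p,P)).round(0),[(round(q["conf"],2),(np.array(q["point"])*[640,400]).round(0),onz(c,np.array(q["point"])*[640,400],P[2]/1000).round(4)) for q in r[:1]])
E
```

```text
2.75 [0.52765239 0.08503055 0.24437417]
outlet [[320. 147.]] [(0.97, array([324., 153.]), array([0.4968, 0.1011, 0.01  ]))]
seat [[394. 148.]] []
plug [[247. 147.]] [(0.57, array([250., 152.]), array([0.4642, 0.0162, 0.01  ]))]
plunger_top [[319. 263.]] []
```

View pics/w1.png

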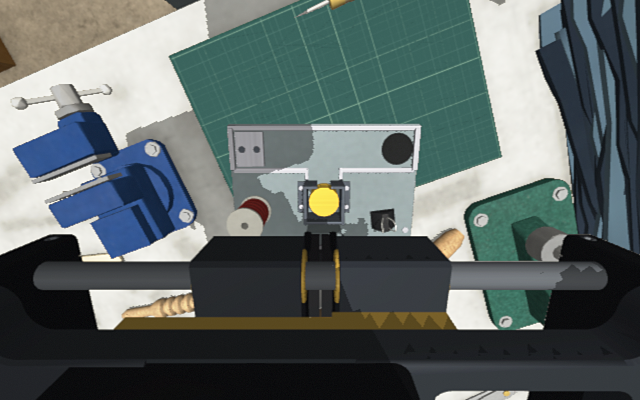

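The wrist picture shows the plug at (249,149) on the left, the seat at (398,149) on the right, and the top blank at (323,202). The arbor press is at (515,250), clear of the work.

```bash
python3 - <<'E'
from fit import *
c=dict(np.load("w1.npz"))
im=cv2.imread("pics/w1.png")
# refine seat & blank centroids
g=cv2.cvtColor(im,cv2.COLOR_BGR2GRAY);h=cv2.cvtColor(im,cv2.COLOR_BGR2HSV)
m=np.zeros_like(g);m[130:172,375:418]=1
ys,xs=np.where((g<60)&(m>0));seat=[xs.mean(),ys.mean()]
m[:]=0;m[180:226,300:352]=1
ys,xs=np.where((h[...,0]>20)&(h[...,0]<35)&(h[...,1]>120)&(h[...,2]>150)&(m>0));bl=[xs.mean(),ys.mean()];print(seat,bl,xs.min(),xs.max(),ys.min(),ys.max())
P=np.array([[0,90,10],[0,-90,16],[60,0,38]],float);uv=np.array([seat,[249,149.3],[(xs.min()+xs.max())/2,(ys.min()+ys.max())/2+.5]])
f=lambda p:(proj(c,W(p,P))-uv).ravel()
p=least_squares(f,[.489,.099,-.36]).x;print(p,np.degrees(p[2]),f(p).round(1));print(W(p,[[115,0,90],[0,90,10],[0,-45,10],[0,58,10]]).round(4))
E
```

```text
[np.float64(397.0339673913044), np.float64(148.2336956521739)] [np.float64(323.5), np.float64(200.9943342776204)] 309 338 184 216
[ 0.49143758  0.10258805 -0.34978952] -20.041463410264477 [-0.  -0.4 -0.2 -0.5  0.2  0.9]
[[0.5995 0.0632 0.09  ]
 [0.5223 0.1871 0.01  ]
 [0.476  0.0603 0.01  ]
 [0.5113 0.1571 0.01  ]]
```

>>> arm_command(translation=[[0.93,0.5,0.03],[0.93,0.9,0.03],[0.93,0.9,0.03]], rotation=[[0,0,0],[0,0,0],[0,0,0]], grip=[1,1,1])

```text
time_s: 3.3
position: [0.5977, 0.063, 0.1673]
tcp_rot: [[0.939, -0.007, 0.343], [-0.343, 0.0, 0.939], [-0.007, -1.0, -0.002]]
force: [-1.6, -0.2, -0.0]
opening: 0.004
```

>>> arm_command(translation=[[0,0.4,0],[0,0.55,0],[0,0.55,0],[0,0.55,0]], rotation=[[0,0,0],[0,0,0],[0,0,0],[0,0,0]], grip=[1,1,1,1])

```text
time_s: 3.7
position: [0.5979, 0.0635, 0.1298]
tcp_rot: [[0.939, 0.001, 0.343], [-0.343, -0.0, 0.939], [0.001, -1.0, 0.0]]
force: [-0.5, -0.2, 0.7]
opening: 0.004
```

```bash
python3 - <<'E'
from fit import *
s=bot.read_state();print(s["time_s"],s["position"],s["force"])
c=eyes.capture("scene");p=[.4905,.1015,-.3525];print(W(p,[115,0,90]))
print("tip px",proj(c,s["position"]+np.array(s["tcp_rot"])@[0,.022,0]),"cap px",proj(c,W(p,[115,0,90])))
cv2.imwrite("pics/press.png",cv2.resize(c["image"][120:260,270:450],None,fx=4,fy=4,interpolation=cv2.INTER_CUBIC))
E
```

```text
3.7 [0.59794699 0.06346787 0.12976429] [-0.48884013 -0.22059886  0.74575854]
[[0.59842894 0.06179681 0.09      ]]
tip px [[363.60274792 180.75157417]] cap px [[363.69167839 186.77759622]]
```

View pics/press.png

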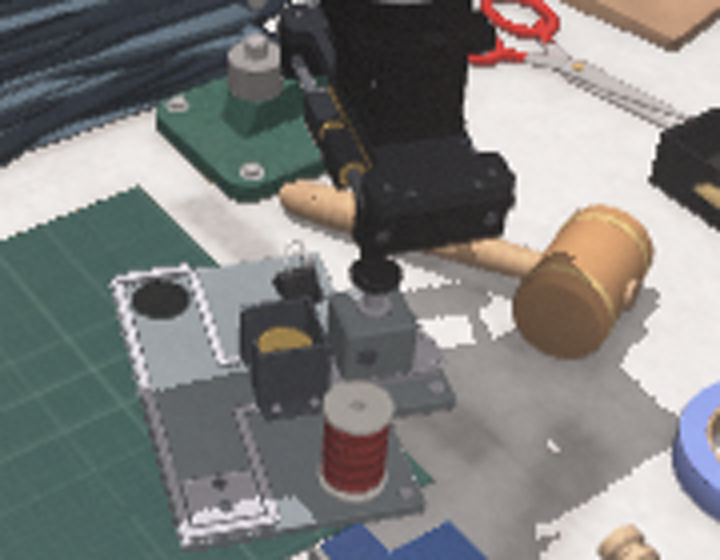

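The fingertips stand just above the cap at crop (375,265), well centred. Pressing.

>>> arm_command(translation=[[0,0.18,0],[0,0.25,0],[0,0.31,0],[0,0.37,0],[0,0.43,0]], rotation=[[0,0,0],[0,0,0],[0,0,0],[0,0,0],[0,0,0]], grip=[1,1,1,1,1])

```text
time_s: 4.25
position: [0.5989, 0.0629, 0.0962]
tcp_rot: [[0.939, 0.003, 0.344], [-0.344, -0.0, 0.939], [0.003, -1.0, 0.001]]
force: [-1.6, 0.4, 11.9]
opening: 0.006
```

>>> arm_command(translation=[[0,0.05,0],[0,0.1,0],[0,0.1,0],[0,0.1,0]], rotation=[[0,0,0],[0,0,0],[0,0,0],[0,0,0]], grip=[1,1,1,1])

```text
time_s: 4.65
position: [0.5989, 0.0629, 0.0884]
tcp_rot: [[0.939, 0.003, 0.344], [-0.344, -0.0, 0.939], [0.003, -1.0, 0.001]]
force: [-2.2, 0.9, 12.6]
opening: 0.006
```

>>> arm_command(translation=[[0,0.03,0],[0,0.05,0],[0,0.05,0]], rotation=[[0,0,0],[0,0,0],[0,0,0]], grip=[1,1,1])

```text
time_s: 4.95
position: [0.599, 0.0629, 0.0882]
tcp_rot: [[0.939, 0.004, 0.343], [-0.343, -0.0, 0.939], [0.004, -1.0, 0.001]]
force: [-7.7, 1.0, 34.6]
opening: 0.004
```

Force jumped to 35 N with no further travel, so the plunger has bottomed. Letting it spring back.

>>> arm_command(translation=[[0,-0.15,0],[0,-0.35,0],[0,-0.7,0],[0,-1,0],[0,-1,0]], rotation=[[0,0,0],[0,0,0],[0,0,0],[0,0,0],[0,0,0]], grip=[1,1,1,1,1])

```text
time_s: 5.45
position: [0.6002, 0.0627, 0.1654]
tcp_rot: [[0.939, 0.007, 0.344], [-0.344, -0.001, 0.939], [0.007, -1.0, 0.002]]
force: [0.5, 0.3, 0.0]
opening: 0.005
```

>>> arm_command(translation=[[-0.5,-0.5,0],[-1,-0.9,0],[-1,-0.9,0],[-1,-0.9,0]], rotation=[[0,0,0],[0,0,0],[0,0,0],[0,0,0]], grip=[1,1,1,1])

```text
time_s: 5.85
position: [0.5221, 0.0908, 0.2344]
tcp_rot: [[0.939, 0.001, 0.343], [-0.343, -0.0, 0.939], [0.001, -1.0, 0.0]]
force: [0.1, 0.7, 0.8]
opening: 0.003
```

```bash
python3 - <<'E'
from fit import *
c,s=wrist();np.savez("w2.npz",rvec=c["rvec"],tvec=c["tvec"],mtx=c["mtx"]);print(s["time_s"],s["position"],s["force"])
cv2.imwrite("pics/w2.png",cv2.resize(c["image"][80:280,180:460],None,fx=2.8,fy=2.8,interpolation=cv2.INTER_CUBIC));cv2.imwrite("w2.png",c["image"])
for r in models.spot_point("wrist","blank_0")[:3]:
    uv=np.array(r["point"])*[640,400];w=onz(c,uv,.01);p=np.array([.4905,.1015]);a=-.3525;R=np.array([[np.cos(a),np.sin(a)],[-np.sin(a),np.cos(a)]])
    print(r["conf"],uv,w,"feeder",R@(w[:2]-p)*1000)
E
```

```text
5.85 [0.52210742 0.09075693 0.23444621] [0.14188699 0.71956304 0.82688081]
0.66 [321.088 210.2  ] [0.55684876 0.07928985 0.01      ] feeder [69.93709285  2.06208392]
0.61 [320.  156.8] [0.49357941 0.10088049 0.01      ] feeder [3.10394516 0.48173697]
```

View pics/w2.png

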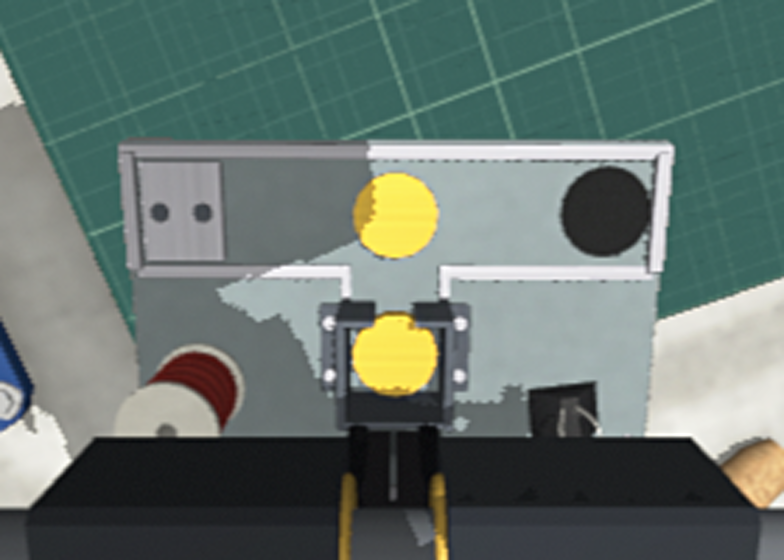

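Blank is out at (321,157) px, about feeder (3,0). One more blank shows in the magazine, and the seat is at the right of the image (396,155). Going to a point beside the blank on the plug side.

>>> arm_command(translation=[[-0.41,0.3,-0.57],[-0.41,0.7,-0.57],[-0.41,1,-0.57],[-0.41,1,-0.57]], rotation=[[0,0,0],[0,0,0],[0,0,0],[0,0,0]], grip=[1,1,1,1])

```text
time_s: 6.35
position: [0.4744, 0.0581, 0.1504]
tcp_rot: [[0.939, -0.008, 0.345], [-0.345, 0.001, 0.939], [-0.008, -1.0, -0.002]]
force: [0.2, -0.4, 0.4]
opening: 0.005
```

>>> arm_command(translation=[[0,0.5,0],[0,1,0],[0,1,0],[0,1,0]], rotation=[[0,0,0],[0,0,0],[0,0,0],[0,0,0]], grip=[1,1,1,1])

```text
time_s: 6.75
position: [0.477, 0.0586, 0.074]
tcp_rot: [[0.939, -0.001, 0.344], [-0.344, 0.0, 0.939], [-0.001, -1.0, -0.0]]
force: [-0.0, -0.9, -0.0]
opening: 0.004
```

```bash
python3 - <<'E'
from fit import *
c,s=wrist();print(s["time_s"],s["position"],s["force"])
cv2.imwrite("pics/w3.png",c["image"])
R=np.array(s["tcp_rot"]);p=[.4905,.1015,-.3525]
print("tip",proj(c,s["position"]+R@[0,.022,0]),"tip down",proj(c,(s["position"]+R@[0,.022,0])*[1,1,0]+[0,0,.012]))
E
```

```text
6.75 [0.47704275 0.05862705 0.07399328] [-0.00784824 -0.94905606 -0.04279394]
tip [[320.14627776 249.45452307]] tip down [[320.19809053 226.33154552]]
```

View pics/w3.png

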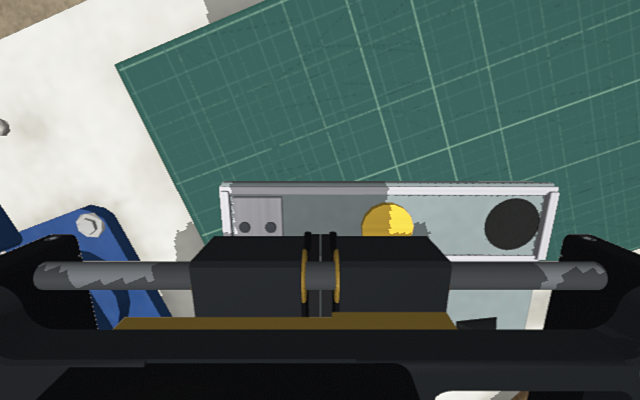

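Tip will land at about (320,226) px: midway between the plug edge (283) and the blank edge (362), centred across the tray. Lowering.

>>> arm_command(translation=[[0,0.25,0],[0,0.4,0],[0,0.49,0],[0,0.49,0]], rotation=[[0,0,0],[0,0,0],[0,0,0],[0,0,0]], grip=[1,1,1,1])

```text
time_s: 7.2
position: [0.4766, 0.0588, 0.0353]
tcp_rot: [[0.939, 0.0, 0.344], [-0.344, -0.0, 0.939], [0.0, -1.0, 0.0]]
force: [0.3, -0.8, -0.2]
opening: 0.004
```

>>> arm_command(translation=[[0,0,0.06],[0,0,0.12],[0,0,0.18],[0,0,0.24],[0,0,0.3]], rotation=[[0,0,0],[0,0,0],[0,0,0],[0,0,0],[0,0,0]], grip=[1,1,1,1,1])

```text
time_s: 7.7
position: [0.4848, 0.0818, 0.0351]
tcp_rot: [[0.939, 0.0, 0.343], [-0.343, -0.0, 0.939], [0.0, -1.0, -0.0]]
force: [-1.0, -0.9, 0.7]
opening: 0.004
```

>>> arm_command(translation=[[0,0,0.07],[0,0,0.14],[0,0,0.21],[0,0,0.28],[0,0,0.35]], rotation=[[0,0,0],[0,0,0],[0,0,0],[0,0,0],[0,0,0]], grip=[1,1,1,1,1])

```text
time_s: 8.2
position: [0.4943, 0.1081, 0.0349]
tcp_rot: [[0.939, -0.0, 0.344], [-0.344, -0.0, 0.939], [-0.0, -1.0, -0.0]]
force: [0.4, -0.5, 0.3]
opening: 0.006
```

>>> arm_command(translation=[[0,0,0.07],[0,0,0.14],[0,0,0.21],[0,0,0.28],[0,0,0.35]], rotation=[[0,0,0],[0,0,0],[0,0,0],[0,0,0],[0,0,0]], grip=[1,1,1,1,1])

```text
time_s: 8.7
position: [0.504, 0.1344, 0.0349]
tcp_rot: [[0.939, -0.0, 0.344], [-0.344, -0.0, 0.939], [-0.0, -1.0, -0.0]]
force: [-0.2, -0.1, -0.3]
opening: 0.005
```

```bash
python3 - <<'E'
from fit import *
c,s=wrist();print(s["time_s"],s["position"],s["force"])
cv2.imwrite("pics/w4.png",c["image"])
E
```

```text
8.7 [0.50400045 0.13435074 0.03493444] [-0.22104137 -0.06856956 -0.30132071]
```

View pics/w4.png

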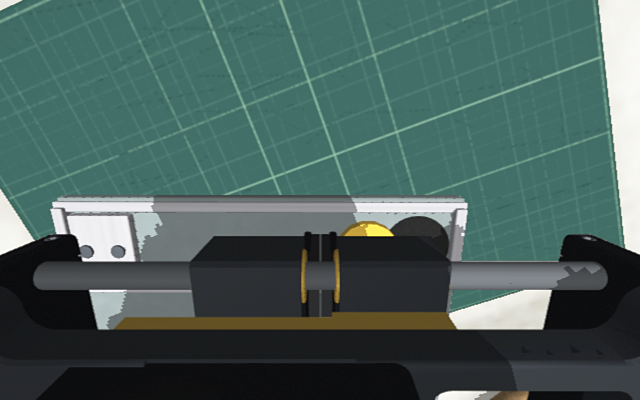

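```bash
python3 - <<'E'
from fit import *
c,s=wrist();print(c["mtx"][0][0]);R=np.array(s["tcp_rot"])
for n,uv,z in(("blank left edge",(341,236),.017),("blank apex",(367,221.5),.017),("seat apex",(419,216),.01),("endfence inner",(451,225),.013)):
    print(n,(R.T@(onz(c,uv,z)-s["position"])*1000).round(1))
E
```

```text
301.8846433568213
blank left edge [-9.9 18.  11.6]
blank apex [-18.4  18.   25.8]
seat apex [-19.4  25.   56.5]
endfence inner [-15.   22.1  74.1]
```

The wrist picture shows the blank at (367,240) ahead of the fingertip with the seat at (419,238). By calculation, the gap to travel is about 30 mm.

>>> arm_command(translation=[[0,0,0.08],[0,0,0.16],[0,0,0.23],[0,0,0.3],[0,0,0.34]], rotation=[[0,0,0],[0,0,0],[0,0,0],[0,0,0],[0,0,0]], grip=[1,1,1,1,1])

```text
time_s: 9.3
position: [0.5135, 0.1601, 0.0349]
tcp_rot: [[0.939, 0.0, 0.343], [-0.343, 0.0, 0.939], [0.0, -1.0, 0.0]]
force: [-0.8, -0.2, -0.1]
opening: 0.004
```

>>> arm_command(translation=[[0,0,0.01],[0,0,0.02],[0,0,0.03]], rotation=[[0,0,0],[0,0,0],[0,0,0]], grip=[1,1,1])

```text
time_s: 9.6
position: [0.5139, 0.1616, 0.0349]
tcp_rot: [[0.939, -0.0, 0.344], [-0.344, -0.0, 0.939], [-0.0, -1.0, -0.0]]
force: [-0.3, -0.9, -1.4]
opening: 0.004
```

>>> arm_command(translation=[[0,0,0.012],[0,0,0.024],[0,0,0.024]], rotation=[[0,0,0],[0,0,0],[0,0,0]], grip=[1,1,1])

```text
time_s: 9.9
position: [0.5143, 0.1631, 0.0349]
tcp_rot: [[0.939, -0.001, 0.343], [-0.343, -0.001, 0.939], [-0.001, -1.0, -0.001]]
force: [-1.3, -3.2, 0.2]
opening: 0.002
```

Contact with the end fence (about 3.4 N). Backing off, lifting, and checking.

>>> arm_command(translation=[[0,0,-0.1],[0,0,-0.3],[0,-0.3,-0.4],[0,-0.8,-0.5],[0,-1,-0.5]], rotation=[[0,0,0],[0,0,0],[0,0,0],[0,0,0],[0,0,0]], grip=[1,1,1,1,1])

```text
time_s: 10.4
position: [0.5012, 0.1243, 0.1172]
tcp_rot: [[0.938, 0.002, 0.345], [-0.345, 0.0, 0.938], [0.002, -1.0, 0.001]]
force: [0.3, 0.2, 0.3]
opening: 0.009
```

>>> arm_command(translation=[[0,-0.5,0],[0,-1,0],[0,-1,0],[0,-1,0],[0,-1,0]], rotation=[[0,0,0],[0,0,0],[0,0,0],[0,0,0],[0,0,0]], grip=[1,1,1,1,1])

```text
time_s: 10.9
position: [0.4996, 0.1254, 0.1938]
tcp_rot: [[0.939, -0.003, 0.344], [-0.344, -0.0, 0.939], [-0.003, -1.0, -0.001]]
force: [0.1, 0.2, 0.0]
opening: 0.006
```

```bash
python3 - <<'E'
from fit import *
c,s=wrist();print(s["time_s"],s["position"],s["force"]);b=eyes.capture("scene")
A=cv2.resize(c["image"][80:280,180:500],(640,400));B=cv2.resize(b["image"][165:265,280:400],(240,200))
B=np.pad(B,((0,200),(0,0),(0,0)));cv2.imwrite("pics/end.png",np.hstack([A[:,:560],B]))
R=np.array(s["tcp_rot"]);p=[.4914,.1026,-.35];print("seat px in crop",(proj(c,W(p,[0,90,10]))-[180,80])*2)
h=cv2.cvtColor(c["image"],cv2.COLOR_BGR2HSV);y=((h[...,0]>18)&(h[...,0]<36)&(h[...,1]>120)&(h[...,2]>90)).astype(np.uint8)
n,_,st,ce=cv2.connectedComponentsWithStats(y)
for i in range(1,n):
    if st[i,4]>150:
        w=onz(c,ce[i],.017);a=p[2];d=w[:2]-p[:2];print(st[i],ce[i].round(1),"feeder",np.array([np.cos(a)*d[0]+np.sin(a)*d[1],-np.sin(a)*d[0]+np.cos(a)*d[1]])*1000)
E
```

```text
10.9 [0.49962453 0.12537386 0.1937896 ] [0.11282293 0.24595065 0.03363686]
seat px in crop [[400.7940276  218.89627764]]
[476   0  49  24 864] [498.5   9.5] feeder [-171.81781379  189.14387498]
[298  13  22  25 310] [308.2  25.5] feeder [-158.86229904   12.8935218 ]
[366 176  33  33 869] [382.  191.6] feeder [ 0.82341207 90.42850901]
[301 250   6  53 215] [303.  275.5] feeder [100.67998571   3.89278233]
[334 250   6  53 211] [336.9 276.5] feeder [101.91146379  43.27364791]
[333 312  56  17 494] [363.2 317.1] feeder [156.35312264  75.82860848]
[390 312  39  17 354] [411.  317.2] feeder [156.41704038 133.58999453]
```

View pics/end.png

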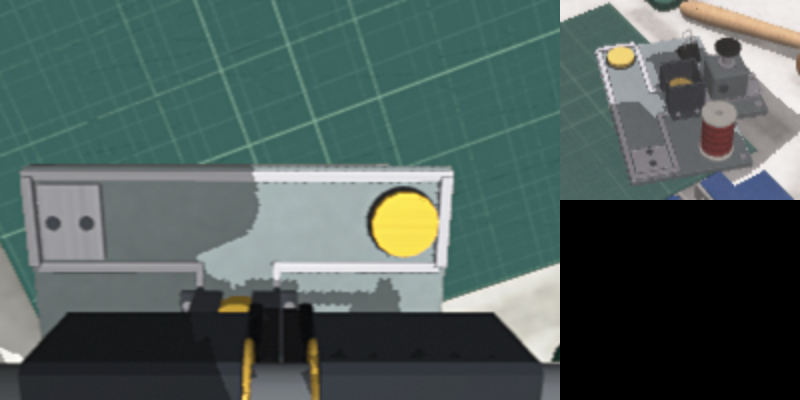

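The blank covers the seat (crop (405,224)) and lies flat against the end fence. Computed position is feeder (0.8, 90.4) mm, with the seat at (0, 90). The plunger is up, the other blanks are in the magazine, and the arm is clear.

```bash
python3 -c "
from rig import bot
bot.hand_in()"
```

```text
the job is handed in; nothing more can be done
```

I pressed the plunger once and it sprang back. I then pushed the fed blank along the tray with the closed fingertips until it lay on the seat, and handed the job in at about 11 s of the 42 s allowed.

- **Plunger:** the force rose to 35 N with no further travel, at a tip height of 66 mm, which is full press. The picture after release showed a single blank out in the tray, and the cap is up in the last scene picture.
- **Blank:** the push ended at about 3.4 N against the end fence. The last wrist picture puts the blank's centre at feeder (0.8, 90.4) mm. That is about 1 mm from the seat's centre, within the 2 mm calibration. It looks flat on the seat.
- **Surroundings:** a blank still shows in the magazine, whose top is partly hidden in the last wrist picture. The spool and clip look unmoved. I did not recheck the awl, wax and slicker, but the arm passed well clear of them. The arm touched nothing at hand-in.
- **Disagreement:** the scene and wrist pictures differed by about 4 mm on the feeder's position. I used a value in between for the moves and the wrist fit for the final check.

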